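# Click the test-track dial to its long mark and start it

### The job

With a fingertip on the large knurled dial of the controller, turn it clockwise, click by click, until its white line clicks home at the long mark on the housing, without letting it run on to a click beyond. Then press the push button beside it fully down and let it go. Grasp nothing, and leave the small trim knob and the parts lying on and around the controller as they are.

Things in the scene. Friction and masses are not known exactly. Their poses are not given: they have to be found in the camera images.
- controller: Grey fixed control box, 170 (x) by 260 (y) mm and 55 mm high; origin at the centre of its underside on the table, z up. In its frame the large dial's axis is at x 0, y +55 mm, the push button at x -45, y -75 mm and the trim knob at x +45, y -70 mm.
- dial (a joint): Angle of the large dial (rad), growing clockwise seen from above. It clicks every 0.524 rad (30 degrees), from -1.571 to 1.047; at 0 its white line points at the long mark. It starts one to three clicks below 0, now and then stuck between two. Leaving a click takes about 0.03 N m; let go, it drops into the nearest click.
- dial_sink (a joint): How far the large dial is pressed down (m), 0 to 0.006. It is sprung: about 1.5 N to start, 1.5 N more per mm, 10 N at the bottom, and turns all the same. A fingertip pressed 3 to 6 mm down on its flat, grippy rubber-like top, out towards the rim, carries it round by friction (coefficient at least about 0.6).
- dial_top (a point): Centre of the large dial's flat top face, on its upright axis, 85 mm above the table. The dial is a black disc with a finely knurled rim, 88 mm in diameter (too wide to pinch) and 22 mm thick, its underside 8 mm above the housing. The point's x axis runs along the white line.
- dial_line (a point): Outer end of the white line on the dial's top, 41 mm from the axis.
- long_mark (a point): Outer end of the long white mark on the housing's top (20 mm long, 4 mm wide, reaching 48 to 68 mm from the dial's axis, on the +x side of the controller). The other clicks have short, thin marks of 6 mm.
- run_button (a joint): Travel of the push button (m): 0 out, 0.006 fully down, counted as pressed from 0.0045; it springs back when let go and needs about 5 N for full travel.
- run_button_top (a point): Centre of the top of the push button: a round grey plastic cap 28 mm in diameter in a 44 mm black collar; the top is 18 mm above the housing's top (73 mm above the table) when out.
- trim (a joint): Angle of the small trim knob (rad), 0 at the start; must stay as it is.
- trim_top (a point): Centre of the top of the small knurled trim knob, black, 36 mm in diameter, 20 mm tall, its top 76 mm above the table. Not to be turned.
- chassis: Red enamelled model tender chassis with six wheels, loose, 166 by 67 by 30 mm, beyond the controller (+x side); origin under its centre, long axis x. Leave alone.
- gauge: Nickel pressure gauge lying face up, loose, 60 mm in diameter, 22 mm high, with a brass stub; origin under its centre; on the -y side of the controller. Leave alone.
- flywheel: Dark iron spoked flywheel lying flat, loose, 72 mm in diameter, 20 mm high; origin under its centre; on the -y side of the controller. Leave alone.
- rod_a: Chrome piston rod lying on the table, loose, about 125 mm long, 18 mm high, square blocks at both ends; origin under its middle; on the +y side of the controller. Leave alone.
- rod_b: A second chrome piston rod, the same, farther out on the +y side. Leave alone.
- oil_cup: Small brass oil cup, loose, 22 mm in diameter, 35 mm tall, standing on the controller's top at about x -66, y +112 mm of its frame; origin under its centre. Leave alone.
- spanner: Steel spanner lying on the table, loose, 130 mm long, on the robot's side (-x) of the controller. Leave alone.

How it is judged:
On the way, in this order (a step that is already met when the one before it is completed fails the run):
1. the large dial rests in the click at the long mark (value of joint dial between -0.12 and 0.12 rad and velocity of joint dial between -0.2 and 0.2 rad/s), for 0.3 s.
2. then the push button is pressed down (value of joint dial between -0.12 and 0.12 rad and value of joint run_button above 0.0045 m), for 0.02 s.
At the end, for the whole second after the job is handed in: The large dial rests in the click at the long mark (within 0.12 rad), the button has been pressed at least 4.5 mm after that and is out again (under 1.5 mm), the trim knob is within 0.2 rad and every loose part within 20 mm of where it was (value of joint dial between -0.12 and 0.12 rad and value of joint run_button below 0.0015 m and value of joint trim between -0.2 and 0.2 rad and distance of each of chassis, gauge, rod_a, rod_b, oil_cup, flywheel, spanner from where it was at the start of the episode below 0.02 m); the robot touches nothing.
It fails at once if the dial runs on past the long mark towards the next click (more than 0.4 rad) (value of joint dial above 0.4 rad).
It fails at once if the trim knob is turned more than 0.2 rad (value of joint trim below -0.2 rad or value of joint trim above 0.2 rad).
It fails at once if a loose part is shifted or lifted more than 20 mm (distance of any of chassis, gauge, rod_a, rod_b, oil_cup, flywheel, spanner from where it was at the start of the episode above 0.02 m).
It also fails if it takes over 54 s, if anything falls off the work surface, if the arm or the gripper's body presses on something with over 40 N, if the wrist force passes 120 N, or if a joint passes its speed limit or range.

### The arm

A 6-joint arm with a two-finger parallel gripper is mounted at the origin on the work surface. World frame = base frame: x ahead of the robot, y to its left, z up, the work surface at z = 0. Lengths are in m, angles in rad, forces in N, time in s.
With the tool pointing down it reaches from about 0.325 to 0.85 m from the base axis. Payload 15.5 kg.
Tool frame: the origin (TCP) lies at the very end of the fingers, on their centre line; the grasp point (between the pads) lies 19 mm behind it (bot.grasp_offset is the distance from the TCP to the grasp point, in m); y points along the fingers, x is the direction in which the jaws open and shut, and the axes are right-handed (so a half turn about y gives the same grasp; the last joint's range is limited). The gripper opens to 91 mm and grips with 3 to 60 N. Pads are 32 mm wide; open, the fingers measure 118 mm over their backs; the gripper's body (76 mm by 178 mm) begins 60 mm behind the grasp point.
Start: joints at [-1.401, 0.494, 1.345, -0, 1.302, -0.096], TCP at [0.164, -0.603, 0.214] pointing down, gripper open.
Joint ranges: [-2.91, 2.91], [-0.82, 2.16], [0.22, 2.67], [-1.22, 4.37], [0.12, 2.79], [-3.08, 3.08]. Speed limits (rad/s): [1.89, 1.89, 2.57, 3.01, 3.01, 3.01].

### API

Orientations are given as a unit quaternion [w, x, y, z].
In Python, from plant import telemetry, read_camera, bot gives the robot as it stands.
- The arm moves only by the tool step_arm, never from a script. Its argument "deltas" is a list of rows, each a list of 6 numbers: the shift along the tool's x, y, z in m, then the turn, a rotation vector about the tool's x, y, z in degrees. In form: [[tx, ty, tz, ax, ay, az], ...]. A call has 1 to 5 rows; each row is the pose to reach, as a shift and turn from the pose measured when the call began, along the tool's axes at that moment; what a row does not reach only later rows make up. A row lasts 1/10 s, in which the tool goes at most 50 mm and 8.59 degrees, less where a joint would pass 70% of its speed; a pose out of reach is approached as far as the arm can. A call with a gripper value outside its range is refused whole. "gripper" is the opening, from -1 (shut) to 1 (fully open), set as the call begins (left out, the last holds). The fingers move at their own pace and stop on an object; "newtons" is the grip in N (left out, the last holds). Time passes only in rows, so rows that repeat a pose let the fingers close. It gives the time, the measured TCP pose, the force and the opening at its end, in the units of the state.
- telemetry.observe(): the state, without advancing time (a new reading comes with each control period).
- read_camera(name): name is "side" or "top" or "wrist"; returns a dict with "image" (400x640x3 uint8, blue, green, red), "fx", "fy", "cx", "cy" (pixels), "R" (3x3) and "t" (3): a world point X has camera coordinates R X + t; the wrist camera has in their place "mount" (4x4, takes a point from camera to tool coordinates, whose origin is the TCP and whose axes are the tool frame's). Camera axes: x right, y down, z forward; pixel columns grow to the right and rows downward; lengths in m; the calibration is good to about 2 mm. A picture is of the moment at which its call begins: read the wrist's pose just before it. There is no depth.
- bot.finish_job(): hands the job in, once; it reports no verdict.
The state is a dict: "clock": time; "joints": joint angles; "dq": joint speeds; "tau": joint torques, N m; "position": TCP position; "eef_rot": TCP orientation; "wrist_force": force on the tool from outside, world axes, zero at the start; "moment": the same for the moment, N m; "grip_width": finger opening in m.
Only numpy, scipy, OpenCV 4.12 (cv2) and the standard library are available. Lean on these libraries where they do the work, as an engineer would, in place of code of your own. Each camera call takes 0.05 s, during which the arm holds its last target.

## Working session

There is one attempt and no reset: what is moved stays moved. The work goes in short steps, Python scripts to look and compute and a tool call to move; the robot and the scene stay as the last step left them, time stands still between calls to the robot, and variables do not carry over. Pictures are saved under pics/ and viewed, and the job is handed in when it is done.

Besides the shell and the picture viewer there is one more tool, called after "Request:" as a command line: name --pt "numbers of a row" for each row, then --argument value for the rest. step_arm: Moves the arm, as the interface text tells. Its arguments: {"type":"object","properties":{"deltas":{"type":"array"},"gripper":{"type":"number"},"newtons":{"type":"number"}},"required":["deltas"]}

```bash
mkdir -p pics; ls; python3 - <<'E'
from plant import telemetry, read_camera, bot
import cv2
s=telemetry.observe(); print(s)
for n in("top","side","wrist"):
    c=read_camera(n); cv2.imwrite(f"pics/{n}0.png",c["image"]); print(n,{k:v for k,v in c.items() if k!="image"})
E
```

```text
pics
{'clock': 0.0, 'joints': array([-1.40050763e+00,  4.94174210e-01,  1.34612854e+00, -2.05723812e-05,
        1.30249234e+00, -9.55219510e-02]), 'dq': array([-1.65797506e-03,  3.59884568e-04,  3.51867320e-05,  2.18328125e-04,
       -2.70552329e-04,  1.19607718e-03]), 'tau': array([-1.46392681e-04, -8.78809404e+01, -3.81846106e+01,  7.04441965e-02,
        5.31997613e-02, -9.30882925e-05]), 'position': array([ 0.16410108, -0.60268116,  0.21334472]), 'eef_rot': array([ 0.56213284, -0.56156479,  0.42964813, -0.42901532]), 'wrist_force': array([ 0.21961345, -0.42242576, -0.27221016]), 'moment': array([ 0.05227899,  0.02049172, -0.02458935]), 'grip_width': 0.09120271572557062}
top {'fx': 385.23614088481213, 'fy': 385.23614088481213, 'cx': 325.1809577869147, 'cy': 197.1577129445623, 'R': array([[-9.78585318e-04, -9.99939182e-01,  1.09851627e-02],
       [-9.97919398e-01,  2.68316112e-04, -6.44732804e-02],
       [ 6.44664118e-02, -1.10253996e-02, -9.97858969e-01]]), 't': array([0.03689098, 0.60845012, 0.84999177])}
side {'fx': 384.912075343944, 'fy': 384.912075343944, 'cx': 317.0656464422978, 'cy': 197.39639637483663, 'R': array([[ 0.71208368, -0.70200868, -0.01098397],
       [-0.5250352 , -0.52205339, -0.67215943],
       [ 0.46612753,  0.48440073, -0.74032496]]), 't': array([-0.40582076,  0.4012913 ,  0.50438795])}
wrist {'fx': 303.95366197481417, 'fy': 303.95366197481417, 'cx': 316.44391615292227, 'cy': 197.17960054534208, 'mount': array([[ 9.99999828e-01, -2.50663985e-04,  5.30764214e-04,
         2.83584819e-04],
       [-5.78828388e-04, -2.70958219e-01,  9.62590935e-01,
        -1.70041093e-01],
       [-9.74719529e-05, -9.62591077e-01, -2.70958318e-01,
         7.71370447e-02],
       [ 0.00000000e+00,  0.00000000e+00,  0.00000000e+00,
         1.00000000e+00]])}
```

View pics/top0.png

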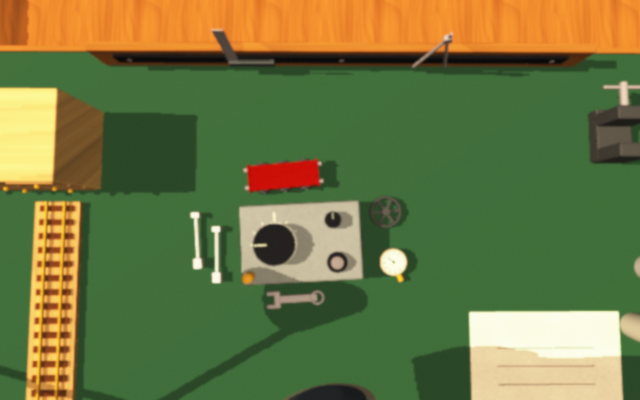

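View pics/side0.png

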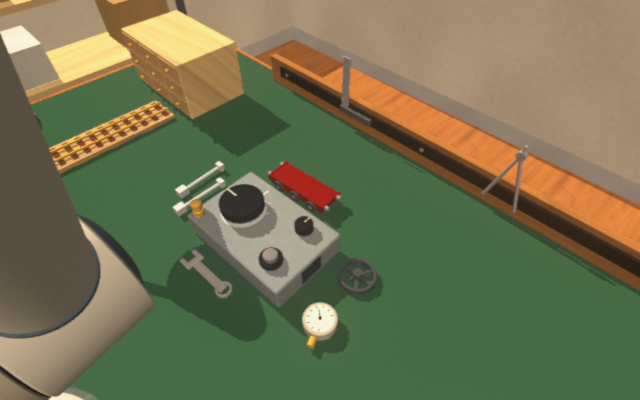

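The top view shows the dial near (274,244) with its line pointing left (+y). The button is near (338,262), the trim knob near (333,219), and the long mark near (275,217). I'll zoom in.

```bash
python3 - <<'E'
import cv2
im=cv2.imread("pics/top0.png")[180:320,180:420]
cv2.imwrite("pics/topz.png",cv2.resize(im,None,fx=3.3,fy=3.3,interpolation=cv2.INTER_CUBIC))
E
```

```text
(no output)
```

View pics/topz.png

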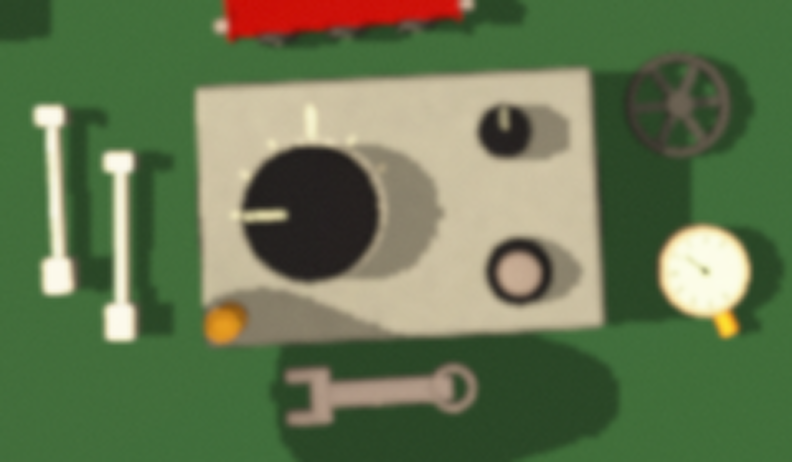

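```bash
cat > h.py <<'E'
import numpy as np
from scipy.optimize import least_squares
from scipy.spatial.transform import Rotation as Ro
def proj(c,X):
    p=np.asarray(c["R"])@np.asarray(X)+c["t"]; return np.array([c["fx"]*p[0]/p[2]+c["cx"],c["fy"]*p[1]/p[2]+c["cy"]])
def back(c,uv,z):
    d=c["R"].T@np.array([(uv[0]-c["cx"])/c["fx"],(uv[1]-c["cy"])/c["fy"],1]); o=-c["R"].T@c["t"]
    return o+d*(z-o[2])/d[2]
E
python3 - <<'E'
from h import *
from plant import telemetry, read_camera, bot
c=read_camera("top")
pts=[((.085,.13,.055),(196,89)),((.085,-.13,.055),(589,68)),((-.085,-.13,.055),(604,326)),((-.085,.13,.055),(205,345)),((0,.055,.085),(310,213)),((-.045,-.075,.073),(519,272)),((.068,.055,.055),(310,105))]
def uv(z): return np.array([180+(z[0]+.5)/3.3-.5,180+(z[1]+.5)/3.3-.5])
def W(p,l):
    a=p[2];return np.array([p[0]+np.cos(a)*l[0]-np.sin(a)*l[1],p[1]+np.sin(a)*l[0]+np.cos(a)*l[1],l[2]])
r=least_squares(lambda p:np.concatenate([proj(c,W(p,l))-uv(z) for l,z in pts]),[.5,.1,0])
print(r.x,np.degrees(r.x[2]),r.fun.round(2))
for n,l in dict(dial=(0,.055,.085),button=(-.045,-.075,.073),trim=(.045,-.07,.076),cup=(-.066,.112,.055)).items(): print(n,W(r.x,l).round(4))
a=back(c,uv((310,213)),.085);b=back(c,uv((242,215.5)),.085);e=back(c,uv((287,214.5)),.085)
print(a,b,[np.degrees(np.arctan2(*(q-a)[1::-1])-r.x[2]) for q in(b,e)])
q=telemetry.observe()["eef_rot"]; print(Ro.from_quat(q[[1,2,3,0]]).as_matrix().round(3))
E
```

```text
[0.50966627 0.08975038 0.04922425] 2.8203414942059393 [-0.53 -1.1   0.67 -0.71  0.56  0.42 -0.39  1.06 -0.34 -0.06  0.    0.14
  0.06  0.19]
dial [0.507  0.1447 0.085 ]
button [0.4684 0.0126 0.073 ]
trim [0.5581 0.022  0.076 ]
cup [0.4382 0.1984 0.055 ]
[0.50683569 0.14397106 0.085     ] [0.50534815 0.18646085 0.085     ] [np.float64(89.18472425898356), np.float64(90.8050645980103)]
[[ 0.263 -0.     0.965]
 [-0.965  0.001  0.263]
 [-0.001 -1.     0.   ]]
```

The dial reads about -90°, so it's three clicks below home. I plan to close the fingers and place the tip opposite the white line, 26 mm from the axis. Then I'll press and make a rigid 90° clockwise sweep in stages.

Request:
step_arm --pt "-0.038 0 0.033 0 -5 0" --pt "-0.076 0 0.065 0 -10 0" --pt "-0.113 0 0.098 0 -15 0" --pt "-0.151 0 0.13 0 -20 0" --pt "-0.189 0 0.163 0 -25 0" --gripper -1 --newtons 20

```text
clock: 0.7
position: [0.2719, -0.3761, 0.2137]
eef_rot: [0.642, -0.642, 0.297, -0.296]
wrist_force: [2.4, -0.5, 0.3]
grip_width: 0.0538
```

```bash
cat >> h.py <<'E'
def goto(s,pos,zaz):
    "delta row from state s to TCP pos (world), tool down, tool z azimuth in deg"
    q=s["eef_rot"];R=Ro.from_quat(q[[1,2,3,0]]).as_matrix()
    a=np.radians(zaz);z=np.array([np.cos(a),np.sin(a),0]);y=np.array([0,0,-1.]);x=np.cross(y,z)
    T=np.column_stack([x,y,z]); d=R.T@(np.asarray(pos)-s["position"]); r=Ro.from_matrix(R.T@T).as_rotvec(degrees=True)
    return np.r_[d.round(4),r.round(2)]
E
python3 - <<'E'
from h import *
from plant import telemetry
s=telemetry.observe();print(s["clock"],s["position"],s["joints"],s["grip_width"]);print(goto(s,[.508,.1185,.14],92.8))
E
```

```text
0.7 [ 0.27192984 -0.37608175  0.21368528] [-1.07376160e+00  2.68979659e-01  1.72577544e+00  3.19359637e-04
  1.14748367e+00 -2.08353363e-01] 0.05376919581089386
[-2.235e-01  7.400e-02  5.003e-01 -4.000e-02 -5.239e+01 -2.000e-02]
```

Request:
step_arm --pt "-0.02 0.003 0.045 0 -5 0" --pt "-0.04 0.006 0.09 0 -10 0" --pt "-0.06 0.01 0.135 0 -14 0" --pt "-0.08 0.013 0.18 0 -19 0" --pt "-0.1 0.017 0.225 0 -24 0"

```text
clock: 1.2
position: [0.379, -0.1523, 0.197]
eef_rot: [0.69, -0.69, 0.155, -0.156]
wrist_force: [1.1, -1.3, 0.1]
grip_width: 0.0141
```

```bash
python3 - <<'E'
from h import *
from plant import telemetry
s=telemetry.observe();print(s["clock"],s["position"],s["joints"],s["grip_width"]);print(goto(s,[.508,.1185,.14],92.8))
E
```

```text
1.2 [ 0.37897277 -0.15227223  0.1969609 ] [-5.29059711e-01  2.12356148e-01  1.86779053e+00  7.20970428e-04
  1.06111678e+00 -8.59109409e-02] 0.014088993480309864
[ 3.000e-04  5.710e-02  2.999e-01 -3.000e-02 -2.821e+01  3.000e-02]
```

Request:
step_arm --pt "0 0.008 0.045 0 -5 0" --pt "0 0.015 0.09 0 -10 0" --pt "0 0.022 0.135 0 -15 0" --pt "0 0.03 0.18 0 -20 0" --pt "0 0.038 0.225 0 -24 0"

```text
clock: 1.7
position: [0.4761, 0.053, 0.1588]
eef_rot: [0.707, -0.707, 0.007, -0.008]
wrist_force: [0.2, -0.3, -0.2]
grip_width: 0.0001
```

```bash
python3 - <<'E'
from h import *
from plant import telemetry
s=telemetry.observe();print(s["clock"],s["position"],s["joints"],s["grip_width"]);print(goto(s,[.508,.1185,.13],92.8))
E
```

```text
1.7 [0.47608322 0.05297906 0.15883059] [-1.41844035e-02  3.61474527e-01  1.76651645e+00  4.22727319e-04
  1.01271352e+00  6.38365394e-03] 5.247283079595327e-05
[ 0.0305  0.0289  0.0662 -0.02   -3.99    0.05  ]
```

Request:
step_arm --pt "0.015 0.014 0.033 0 -2 0" --pt "0.03 0.028 0.066 0 -4 0" --pt "0.0305 0.029 0.0662 0 -4 0.05" --pt "0.0305 0.029 0.0662 0 -4 0.05" --pt "0.0305 0.029 0.0662 0 -4 0.05"

```text
clock: 2.2
position: [0.5076, 0.1179, 0.1301]
eef_rot: [0.707, -0.707, -0.017, 0.017]
wrist_force: [-0.1, 0.8, 0.6]
grip_width: 0.0004
```

```bash
python3 - <<'E'
from h import *
from plant import telemetry,read_camera
import cv2
s=telemetry.observe();print(s["clock"],s["position"],s["wrist_force"]);print(goto(s,[.508,.1185,.09],92.8))
c=read_camera("wrist");cv2.imwrite("pics/w1.png",c["image"])
c=read_camera("side");cv2.imwrite("pics/s1.png",cv2.resize(c["image"][130:320,120:400],None,fx=2.8,fy=2.8))
E
```

```text
2.2 [0.50762663 0.1179189  0.13005377] [-0.05924712  0.8048105   0.61678052]
[ 0.0004  0.0401  0.0006 -0.01   -0.02   -0.01  ]
```

View pics/w1.png

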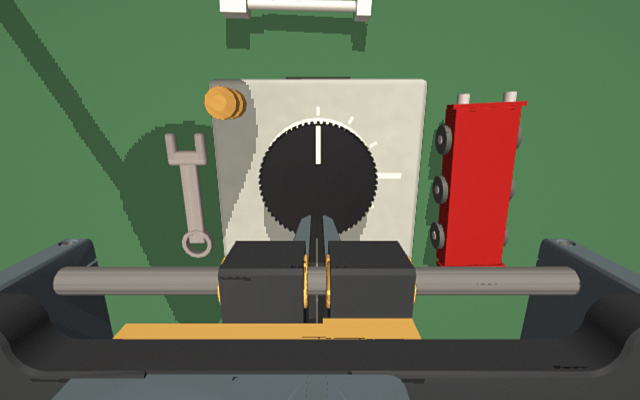

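View pics/s1.png

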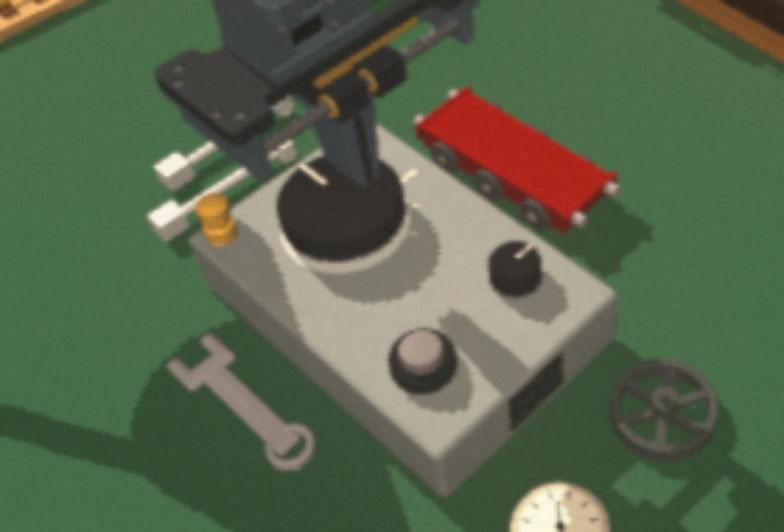

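The wrist view shows the dial centred at u≈318, with the line at (318,125–165) straight away from the finger and the long mark at (388,176). I'll check the centre with this camera, then go down.

```bash
python3 - <<'E'
from h import *
from plant import telemetry,read_camera
s=telemetry.observe();c=read_camera("wrist");M=c["mount"]
q=s["eef_rot"];R=Ro.from_quat(q[[1,2,3,0]]).as_matrix()
Rw=R@M[:3,:3];o=R@M[:3,3]+s["position"]
def b(u,v,z):
    d=Rw@np.array([(u-c["cx"])/c["fx"],(v-c["cy"])/c["fy"],1]);return (o+d*(z-o[2])/d[2]).round(4)
print("line out",b(318,125,.085),"in",b(318,164,.085),"L",b(260,178,.085),"R",b(377,178,.085),"mark out",b(401,176,.055),"in",b(377,176.5,.055))
E
```

```text
line out [0.5063 0.1851 0.085 ] in [0.5076 0.158  0.085 ] L [0.4662 0.1459 0.085 ] R [0.5507 0.1499 0.085 ] mark out [0.5767 0.1463 0.055 ] in [0.5571 0.145  0.055 ]
```

Request:
step_arm --pt "0 0.02 0 0 0 0" --pt "0 0.037 0 0 0 0" --pt "0 0.04 0 0 0 0" --pt "0 0.042 0 0 0 0" --pt "0 0.042 0 0 0 0"

```text
clock: 2.85
position: [0.5082, 0.1175, 0.0889]
eef_rot: [0.707, -0.707, -0.017, 0.016]
wrist_force: [0.5, -0.5, 0.3]
grip_width: 0.0007
```

Request:
step_arm --pt "0 0.003 0 0 0 0" --pt "0 0.005 0 0 0 0" --pt "0 0.007 0 0 0 0" --pt "0 0.0085 0 0 0 0" --pt "0 0.0085 0 0 0 0"

```text
clock: 3.35
position: [0.5087, 0.1175, 0.0807]
eef_rot: [0.707, -0.707, -0.018, 0.016]
wrist_force: [0.2, -1.7, 8.0]
grip_width: 0.0007
```

```bash
cat > plan.py <<'E'
from h import *
from plant import telemetry
import sys
s=telemetry.observe();print(s["clock"],s["position"].round(4),s["wrist_force"].round(1),s["moment"].round(2),s["joints"].round(2))
C=np.array([.508,.144]);z0=float(sys.argv[1])
for a in map(float,sys.argv[2:]):  # tool z azimuth
    t=np.radians(a); p=np.r_[C-.0265*np.array([np.cos(t),np.sin(t)]),z0]
    print(a,goto(s,p,a).tolist())
E
python3 plan.py .0805 92.8 88 84 80 76 72 68 64 60
```

```text
3.35 [0.5087 0.1175 0.0807] [ 0.2 -1.7  8. ] [-0.29 -0.05 -0.07] [0.11 0.53 1.75 0.   0.86 0.07]
92.8 [0.0006, 0.0002, 0.0, -0.01, -0.09, 0.13]
88.0 [-0.0016, 0.0002, 0.0001, -0.02, 4.71, 0.13]
84.0 [-0.0035, 0.0002, 0.0003, -0.02, 8.71, 0.13]
80.0 [-0.0053, 0.0002, 0.0007, -0.03, 12.71, 0.13]
76.0 [-0.0071, 0.0001, 0.0011, -0.03, 16.71, 0.12]
72.0 [-0.0088, 0.0001, 0.0017, -0.04, 20.71, 0.12]
68.0 [-0.0105, 0.0001, 0.0025, -0.04, 24.71, 0.12]
64.0 [-0.0122, 0.0001, 0.0033, -0.04, 28.71, 0.12]
60.0 [-0.0138, 0.0001, 0.0042, -0.05, 32.71, 0.12]
```

Request:
step_arm --pt "-0.0016 0.0002 0.0001 0 4.7 0.1" --pt "-0.0035 0.0002 0.0003 0 8.7 0.1" --pt "-0.0053 0.0002 0.0007 0 12.7 0.1" --pt "-0.0071 0.0002 0.0011 0 16.7 0.1" --pt "-0.0088 0.0002 0.0017 0 20.7 0.1"

```text
clock: 3.85
position: [0.5002, 0.1185, 0.0808]
eef_rot: [0.698, -0.698, 0.111, -0.112]
wrist_force: [0.1, -3.9, 8.4]
grip_width: 0.0005
```

```bash
python3 plan.py .0805 72 68 64 62.8
```

```text
3.85 [0.5002 0.1185 0.0808] [ 0.1 -3.9  8.4] [-0.77  0.03 -0.02] [0.12 0.52 1.76 0.   0.86 0.43]
72.0 [-0.0004, 0.0003, 0.0001, -0.04, -0.14, 0.07]
68.0 [-0.0023, 0.0003, 0.0002, -0.04, 3.86, 0.07]
64.0 [-0.0041, 0.0003, 0.0004, -0.04, 7.86, 0.07]
62.8 [-0.0046, 0.0003, 0.0005, -0.04, 9.06, 0.07]
```

Request:
step_arm --pt "-0.0023 0.0003 0.0002 0 3.9 0" --pt "-0.0041 0.0003 0.0004 0 7.9 0" --pt "-0.0046 0.0003 0.0005 0 9 0" --pt "-0.0046 0.0003 0.0005 0 9 0"

```text
clock: 4.25
position: [0.496, 0.1202, 0.0808]
eef_rot: [0.687, -0.687, 0.166, -0.167]
wrist_force: [-1.1, -4.0, 7.8]
grip_width: 0.0003
```

```bash
python3 plan.py .0805 58 54 50 46 42; python3 - <<'E'
from plant import read_camera
import cv2
c=read_camera("wrist");cv2.imwrite("pics/w2.png",c["image"])
E
```

```text
4.25 [0.496  0.1202 0.0808] [-1.1 -4.   7.8] [-0.79  0.12 -0.03] [ 0.12  0.52  1.77 -0.    0.85  0.6 ]
58.0 [-0.0024, 0.0003, 0.0002, -0.04, 4.82, 0.1]
54.0 [-0.0043, 0.0003, 0.0004, -0.05, 8.82, 0.1]
50.0 [-0.0061, 0.0003, 0.0008, -0.05, 12.82, 0.09]
46.0 [-0.0079, 0.0003, 0.0012, -0.05, 16.82, 0.09]
42.0 [-0.0096, 0.0003, 0.0018, -0.06, 20.82, 0.09]
```

View pics/w2.png

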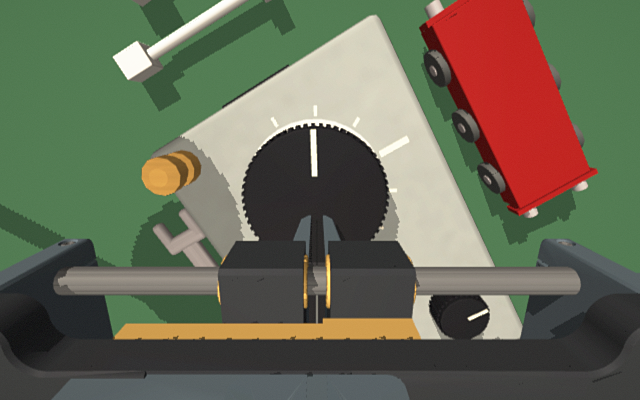

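The dial follows without slipping. The line (313,130–175) stays opposite the finger and now points at the second short mark (315,110). The long mark, at (395,146), is two clicks further on.

Request:
step_arm --pt "-0.0024 0.0003 0.0002 0 4.8 0.1" --pt "-0.0043 0.0003 0.0004 0 8.8 0.1" --pt "-0.0061 0.0003 0.0008 0 12.8 0.1" --pt "-0.0079 0.0003 0.0012 0 16.8 0.1" --pt "-0.0096 0.0003 0.0018 0 20.8 0.1"

```text
clock: 4.8
position: [0.4882, 0.1259, 0.0808]
eef_rot: [0.646, -0.646, 0.288, -0.288]
wrist_force: [-1.8, -5.3, 7.9]
grip_width: 0.0004
```

```bash
python3 plan.py .0805 38 34 30 26 22
```

```text
4.8 [0.4882 0.1259 0.0808] [-1.8 -5.3  7.9] [-0.95  0.28 -0.02] [0.13 0.51 1.79 0.   0.84 0.97]
38.0 [-0.0021, 0.0003, 0.0004, -0.04, 3.9, 0.01]
34.0 [-0.0039, 0.0003, 0.0006, -0.04, 7.9, 0.0]
30.0 [-0.0057, 0.0003, 0.0009, -0.04, 11.9, 0.0]
26.0 [-0.0075, 0.0003, 0.0013, -0.04, 15.9, 0.0]
22.0 [-0.0093, 0.0003, 0.0019, -0.04, 19.9, 0.0]
```

```bash
sed -i 's/.508,.144/.508,.143/' plan.py; python3 plan.py .0802 38 34 30 26 22
```

```text
4.8 [0.4882 0.1259 0.0808] [-1.8 -5.3  7.9] [-0.95  0.28 -0.02] [0.13 0.51 1.79 0.   0.84 0.97]
38.0 [-0.0013, 0.0006, -0.0003, -0.04, 3.9, 0.01]
34.0 [-0.0032, 0.0006, -0.0001, -0.04, 7.9, 0.0]
30.0 [-0.005, 0.0006, 0.0002, -0.04, 11.9, 0.0]
26.0 [-0.0068, 0.0006, 0.0007, -0.04, 15.9, 0.0]
22.0 [-0.0085, 0.0006, 0.0012, -0.04, 19.9, 0.0]
```

Request:
step_arm --pt "-0.0013 0.0006 -0.0003 0 3.9 0" --pt "-0.0032 0.0006 -0.0001 0 7.9 0" --pt "-0.005 0.0006 0.0002 0 11.9 0" --pt "-0.0068 0.0006 0.0007 0 15.9 0" --pt "-0.0085 0.0006 0.0012 0 19.9 0"

```text
clock: 5.3
position: [0.4833, 0.133, 0.0804]
eef_rot: [0.586, -0.586, 0.396, -0.396]
wrist_force: [-2.1, -1.0, 8.7]
grip_width: 0.0008
```

```bash
python3 plan.py .0802 18 14 10 6 3; python3 - <<'E'
from plant import read_camera
import cv2
c=read_camera("wrist");cv2.imwrite("pics/w3.png",c["image"])
E
```

```text
5.3 [0.4833 0.133  0.0804] [-2.1 -1.   8.7] [-0.2   0.4   0.02] [0.15 0.51 1.79 0.   0.84 1.34]
18.0 [-0.0018, 0.0002, 0.0002, -0.03, 3.84, -0.0]
14.0 [-0.0037, 0.0002, 0.0004, -0.03, 7.84, -0.0]
10.0 [-0.0055, 0.0002, 0.0007, -0.03, 11.84, -0.0]
6.0 [-0.0073, 0.0002, 0.0012, -0.03, 15.84, -0.0]
3.0 [-0.0086, 0.0002, 0.0016, -0.03, 18.84, -0.01]
```

View pics/w3.png

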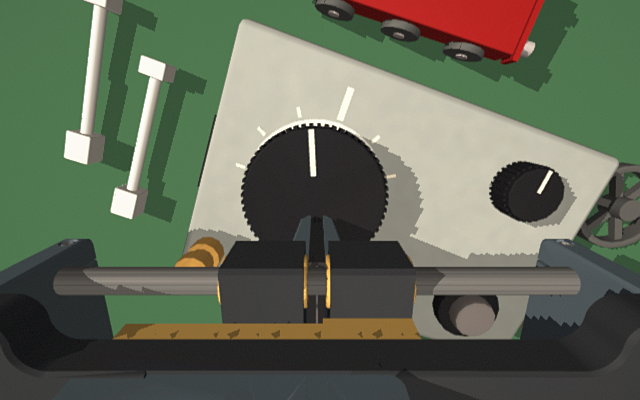

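The line (312,130–175) is about 20° short of the long mark (346,103) and still tracks the finger. I'll do the last stretch slowly.

Request:
step_arm --pt "-0.0018 0.0002 0.0002 0 3.8 0" --pt "-0.0037 0.0002 0.0004 0 7.8 0" --pt "-0.0055 0.0002 0.0007 0 11.8 0" --pt "-0.0073 0.0002 0.0012 0 15.8 0" --pt "-0.008 0.0002 0.0014 0 17.5 0"

```text
clock: 5.85
position: [0.481, 0.1411, 0.0804]
eef_rot: [-0.517, 0.517, -0.483, 0.483]
wrist_force: [-3.6, -1.8, 8.7]
grip_width: 0.0007
```

```bash
python3 plan.py .0802 3 1; python3 - <<'E'
from plant import read_camera
import cv2
c=read_camera("wrist");cv2.imwrite("pics/w4.png",c["image"])
E
```

```text
5.85 [0.481  0.1411 0.0804] [-3.6 -1.8  8.7] [-0.43  0.71 -0.05] [0.17 0.51 1.79 0.   0.84 1.67]
3.0 [-0.0005, 0.0002, 0.0005, 0.01, 0.91, -0.0]
1.0 [-0.0014, 0.0002, 0.0006, 0.01, 2.91, 0.0]
```

View pics/w4.png

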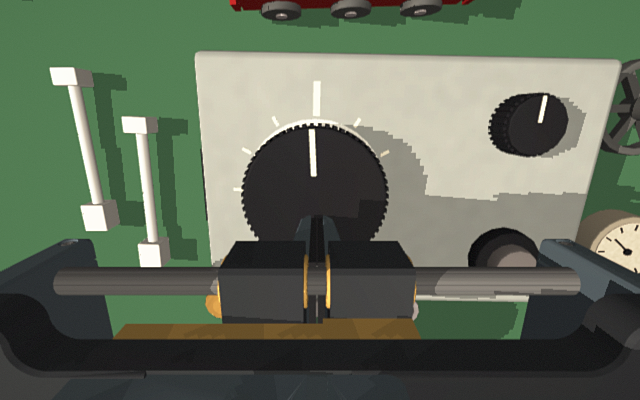

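The line is now within about 3° of the mark (317,98). I'll nudge it the rest of the way, then lift so it settles in the click.

Request:
step_arm --pt "-0.001 0.0002 0.0003 0 2 0" --pt "-0.0014 0.0002 0.0004 0 2.9 0" --pt "-0.0014 -0.002 0.0004 0 2.9 0" --pt "-0.0014 -0.006 0.0004 0 2.9 0" --pt "-0.0014 -0.02 0.0004 0 2.9 0"

```text
clock: 6.4
position: [0.4806, 0.1425, 0.0999]
eef_rot: [-0.504, 0.505, -0.496, 0.495]
wrist_force: [0.3, -0.6, 0.3]
grip_width: 0.0001
```

Request:
step_arm --pt "0 -0.03 0 0 0 0" --pt "0 -0.04 0 0 0 0" --pt "0 -0.04 0 0 0 0" --pt "0 -0.04 0 0 0 0"

```text
clock: 6.8
position: [0.4805, 0.1425, 0.1394]
eef_rot: [-0.504, 0.505, -0.496, 0.495]
wrist_force: [0.1, 1.2, -1.7]
grip_width: 0.0006
```

```bash
python3 - <<'E'
from h import *
from plant import read_camera,telemetry
import cv2
s=telemetry.observe();print(s["clock"],s["position"],s["wrist_force"])
c=read_camera("wrist");cv2.imwrite("pics/w5.png",c["image"])
for z in(.1,.0735,.066):
    print(goto(s,[.4685,.0125,z],2.8))
E
```

```text
6.8 [0.48050139 0.14252036 0.13936467] [ 0.06999795  1.19213932 -1.66134137]
[ 0.1298  0.0394 -0.0141  0.13   -1.84    0.01  ]
[ 0.1298  0.0659 -0.014   0.13   -1.84    0.01  ]
[ 0.1298  0.0734 -0.014   0.13   -1.84    0.01  ]
```

View pics/w5.png

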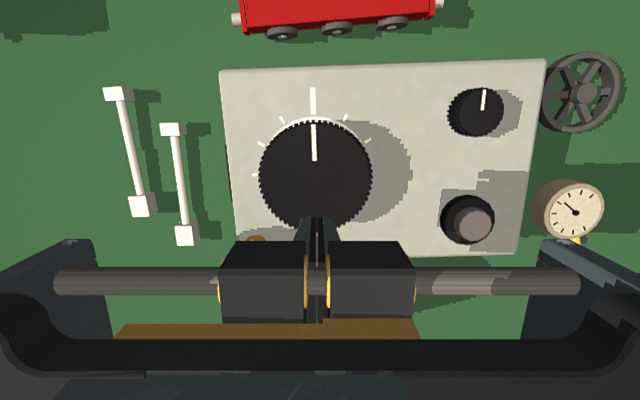

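The dial is home: its line at (314,122–160) lines up with the long mark at (313,88–115). Next I'll refine the button position from the cap at about (475,223).

```bash
python3 - <<'E'
from h import *
from plant import telemetry,read_camera
import cv2
s=telemetry.observe();c=read_camera("wrist");M=c["mount"]
q=s["eef_rot"];R=Ro.from_quat(q[[1,2,3,0]]).as_matrix()
Rw=R@M[:3,:3];o=R@M[:3,3]+s["position"]
def b(u,v,z):
    d=Rw@np.array([(u-c["cx"])/c["fx"],(v-c["cy"])/c["fy"],1]);return (o+d*(z-o[2])/d[2]).round(4)
print(b(475,224,.073))
A,B,Cc,D=[b(*p,z) for p,z in(((314,121),.085),((314,160),.085),((313,88),.055),((313,114),.055))]
for p,q in((A,B),(Cc,D)): print(np.degrees(np.arctan2(*(p-q)[1::-1])))
cv2.imwrite("pics/w5z.png",cv2.resize(c["image"][70:260,220:520],None,fx=2.6,fy=2.6))
E
```

```text
[0.4699 0.0107 0.073 ]
0.8184554616886404
0.8724571229020204
```

View pics/w5z.png

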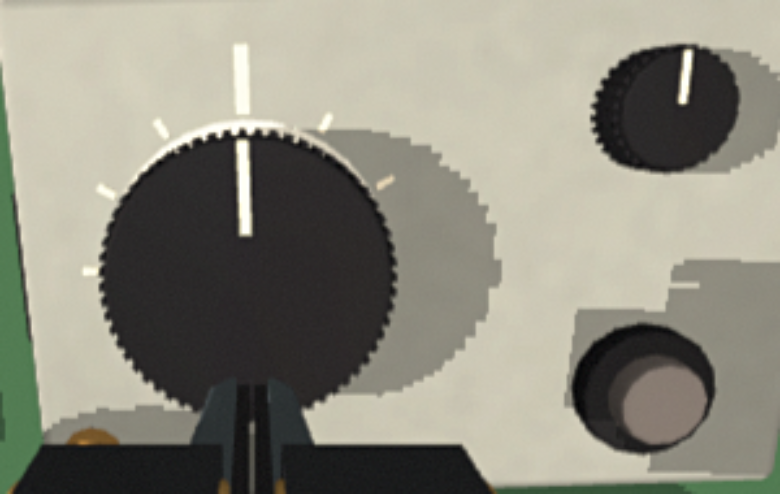

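Request:
step_arm --pt "0.04 0 -0.005 0 -1 0" --pt "0.08 0 -0.01 0 -1.8 0" --pt "0.12 0.02 -0.014 0 -1.8 0" --pt "0.13 0.04 -0.014 0 -1.8 0" --pt "0.13 0.04 -0.014 0 -1.8 0"

```text
clock: 7.4
position: [0.4664, 0.0109, 0.0967]
eef_rot: [-0.509, 0.513, -0.491, 0.486]
wrist_force: [0.1, 0.0, 0.5]
grip_width: 0.0004
```

```bash
python3 - <<'E'
from h import *
from plant import telemetry
s=telemetry.observe();print(s["clock"],s["position"],s["wrist_force"])
for z in(.076,.0655): print(goto(s,[.469,.0118,z],2.8))
E
```

```text
7.4 [0.46643767 0.01090004 0.09667531] [0.11502187 0.02555352 0.52140106]
[-0.0008  0.0207  0.0028  0.47   -0.19   -0.02  ]
[-0.0008  0.0312  0.0029  0.47   -0.19   -0.02  ]
```

Request:
step_arm --pt "-0.0008 0.012 0.0028 0.4 0 0" --pt "-0.0008 0.022 0.0028 0.4 0 0" --pt "-0.0008 0.026 0.0028 0.4 0 0" --pt "-0.0008 0.029 0.0028 0.4 0 0" --pt "-0.0008 0.029 0.0028 0.4 0 0"

```text
clock: 7.9
position: [0.4693, 0.0124, 0.0702]
eef_rot: [0.512, -0.511, 0.488, -0.488]
wrist_force: [-14.6, -1.0, 70.7]
grip_width: 0.0005
```

Request:
step_arm --pt "0 0.001 0 0 0 0" --pt "0 0.002 0 0 0 0" --pt "0 0.002 0 0 0 0"

```text
clock: 8.2
position: [0.4693, 0.0126, 0.0703]
eef_rot: [0.512, -0.512, 0.487, -0.489]
wrist_force: [-13.5, -5.4, 58.8]
grip_width: 0.0004
```

The force is 60–70 N at z=0.070, which is far more than the button spring, so something else is in contact. I'm backing off to look.

Request:
step_arm --pt "0 -0.004 0 0 0 0" --pt "0 -0.01 0 0 0 0"

```text
clock: 8.4
position: [0.4692, 0.0132, 0.081]
eef_rot: [0.512, -0.512, 0.487, -0.488]
wrist_force: [-0.8, 0.1, 0.6]
grip_width: 0.0004
```

```bash
python3 - <<'E'
from plant import read_camera,telemetry
import cv2
s=telemetry.observe();print(s["clock"],s["position"],s["wrist_force"],s["moment"])
c=read_camera("wrist");cv2.imwrite("pics/w6.png",c["image"])
c=read_camera("side");cv2.imwrite("pics/s6.png",cv2.resize(c["image"][150:320,150:400],None,fx=3.1,fy=3.1,interpolation=cv2.INTER_CUBIC))
E
```

```text
8.4 [0.46924316 0.01317391 0.08099087] [-0.76895148  0.12616322  0.55211851] [ 0.04206411  0.03109815 -0.05940499]
```

View pics/w6.png

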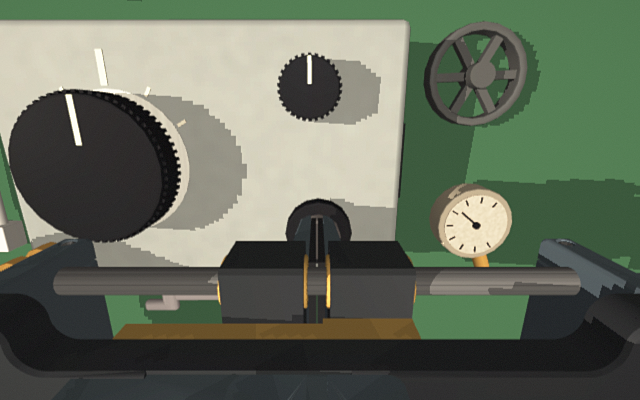

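View pics/s6.png

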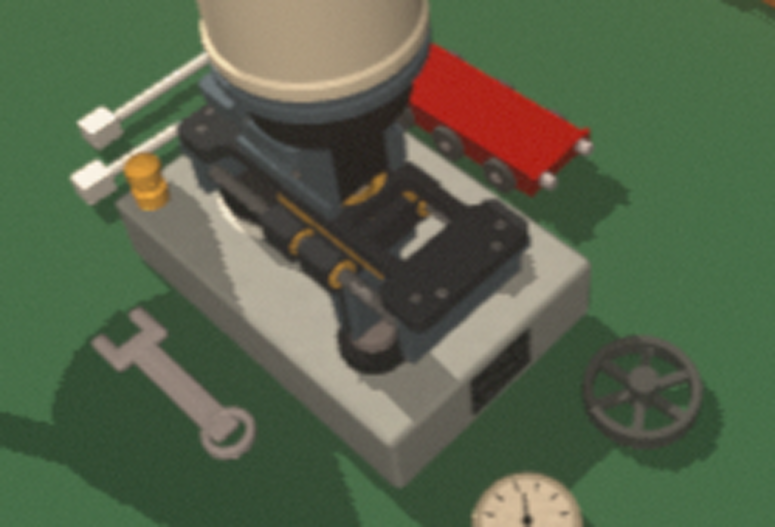

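```bash
python3 - <<'E'
from h import *
from plant import read_camera
import cv2
c=read_camera("wrist");M=c["mount"]
q=np.array([.505,-.504,.496,-.504]);q=np.array([-.504,.505,-.496,.495])
R=Ro.from_quat(q[[1,2,3,0]]).as_matrix();Rw=R@M[:3,:3];o=R@M[:3,3]+np.array([.4805,.1425,.1394])
K=dict(c);K["R"]=Rw.T;K["t"]=-Rw.T@o
im=cv2.imread("pics/w5.png");S=6
z=cv2.resize(im[170:270,410:530],None,fx=S,fy=S,interpolation=cv2.INTER_CUBIC)
for r,h,col in((.022,.055,(255,0,0)),(.022,.061,(0,255,255)),(.022,.065,(0,255,0)),(.022,.070,(0,0,255)),(.014,.073,(255,255,0))):
    P=np.array([(proj(K,[.4692+r*np.cos(t),.0118+r*np.sin(t),h])-[410,170]+.5)*S for t in np.linspace(0,6.28,80)]).astype(np.int32)
    cv2.polylines(z,[P],True,col,1)
cv2.imwrite("pics/collar.png",z)
E
```

```text
(no output)
```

View pics/collar.png

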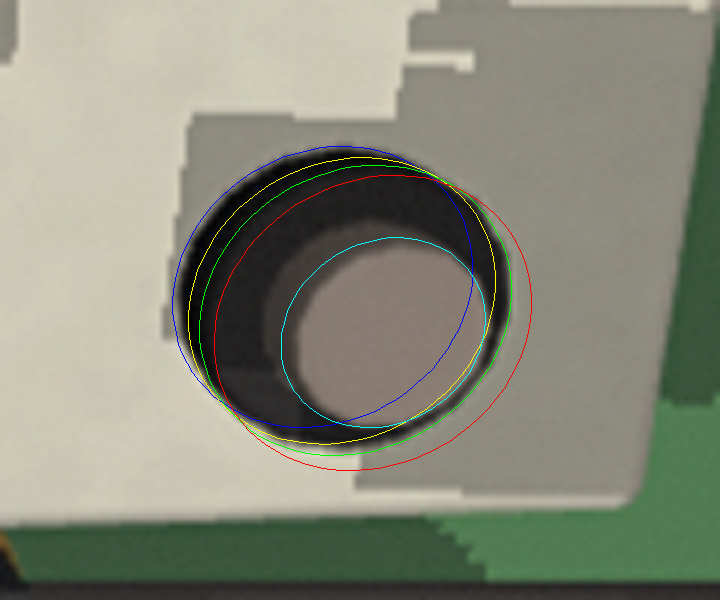

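The collar top is only about z≈0.064, so it shouldn't have blocked the finger. I'll re-centre slightly and go down in small steps to get a force profile.

Request:
step_arm --pt "0.002 0.004 0 0 0 0" --pt "0.002 0.007 0 0 0 0" --pt "0.002 0.007 0 0 0 0"

```text
clock: 8.85
position: [0.4697, 0.011, 0.0731]
eef_rot: [0.512, -0.512, 0.487, -0.488]
wrist_force: [1.2, 0.7, 3.0]
grip_width: 0.0006
```

Request:
step_arm --pt "0 0.001 0 0 0 0" --pt "0 0.001 0 0 0 0"

```text
clock: 9.05
position: [0.4697, 0.011, 0.0719]
eef_rot: [0.512, -0.512, 0.487, -0.488]
wrist_force: [-0.1, 1.7, 5.0]
grip_width: 0.0002
```

Request:
step_arm --pt "0 0.001 0 0 0 0" --pt "0 0.001 0 0 0 0"

```text
clock: 9.25
position: [0.4697, 0.011, 0.0712]
eef_rot: [0.512, -0.512, 0.487, -0.488]
wrist_force: [-1.2, 1.1, 12.5]
grip_width: 0.0002
```

Request:
step_arm --pt "0 0.001 0 0 0 0" --pt "0 0.001 0 0 0 0"

```text
clock: 9.45
position: [0.4698, 0.011, 0.0709]
eef_rot: [0.512, -0.512, 0.487, -0.489]
wrist_force: [-4.3, 1.6, 26.9]
grip_width: 0.0008
```

```bash
python3 - <<'E'
from plant import read_camera,telemetry
import cv2
c=read_camera("side");cv2.imwrite("pics/s7.png",cv2.resize(c["image"][210:290,220:320],None,fx=7,fy=7,interpolation=cv2.INTER_CUBIC))
im=cv2.imread("pics/side0.png");cv2.imwrite("pics/s0z.png",cv2.resize(im[210:290,220:320],None,fx=7,fy=7,interpolation=cv2.INTER_CUBIC))
E
```

```text
(no output)
```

View pics/s7.png

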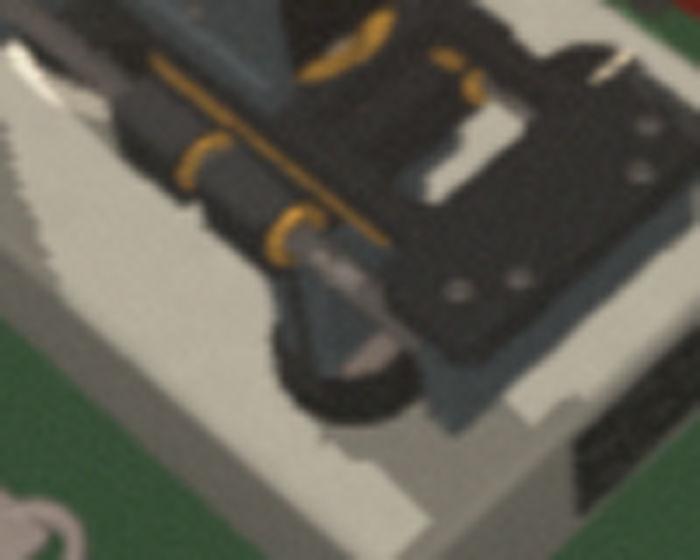

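View pics/s0z.png

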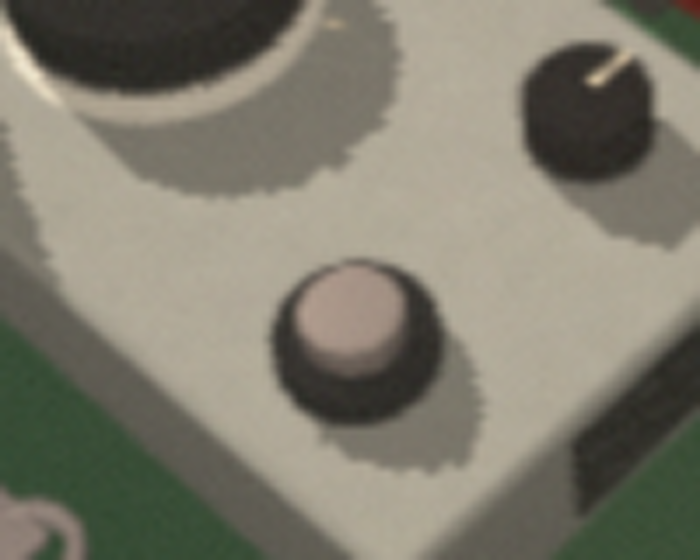

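Request:
step_arm --pt "0 -0.0012 0 0 0 0" --pt "0 -0.0012 0 0 0 0"

```text
clock: 9.7
position: [0.4697, 0.011, 0.0724]
eef_rot: [0.512, -0.512, 0.487, -0.489]
wrist_force: [-0.2, -0.0, 3.4]
grip_width: 0.0006
```

Request:
step_arm --pt "0 -0.001 0 0 0 0" --pt "0 -0.001 0 0 0 0"

```text
clock: 9.9
position: [0.4697, 0.011, 0.0734]
eef_rot: [0.512, -0.512, 0.487, -0.489]
wrist_force: [0.6, 1.0, 3.6]
grip_width: 0.0003
```

Request:
step_arm --pt "0 -0.001 0 0 0 0" --pt "0 -0.001 0 0 0 0"

```text
clock: 10.1
position: [0.4697, 0.011, 0.0745]
eef_rot: [0.512, -0.512, 0.487, -0.489]
wrist_force: [0.7, 1.0, 2.7]
grip_width: 0.0005
```

Request:
step_arm --pt "0 -0.001 0 0 0 0" --pt "0 -0.001 0 0 0 0"

```text
clock: 10.3
position: [0.4697, 0.011, 0.0755]
eef_rot: [0.512, -0.512, 0.487, -0.489]
wrist_force: [1.2, 0.5, 2.8]
grip_width: 0.0004
```

The spring force rises gently from about z=0.077 down to a hard stop near 0.071. In the pressed side view, the cap's side wall at (350,360–378) has disappeared into the collar. So the earlier hard contact was the button at full travel, just a few mm higher than nominal. Next I'll retreat and check the release.

Request:
step_arm --pt "0 -0.01 0 0 0 0" --pt "0 -0.04 0 0 0 0" --pt "0 -0.08 0 0 0 0" --pt "0 -0.12 0 0 0 0" --pt "0 -0.12 0 0 0 0"

```text
clock: 10.8
position: [0.4715, 0.0109, 0.2005]
eef_rot: [0.514, -0.51, 0.485, -0.491]
wrist_force: [0.1, -0.3, -0.1]
grip_width: 0.0004
```

Request:
step_arm --pt "0.04 0 0 0 0 0" --pt "0.08 0 0 0 0 0" --pt "0.12 0 0 0 0 0" --pt "0.16 0 0 0 0 0" --pt "0.2 0 0 0 0 0"

```text
clock: 11.3
position: [0.4806, -0.1904, 0.2011]
eef_rot: [0.514, -0.51, 0.485, -0.491]
wrist_force: [1.1, 0.5, 0.1]
grip_width: 0.0009
```

```bash
python3 - <<'E'
from plant import read_camera,telemetry
import cv2,numpy as np
s=telemetry.observe();print(s["clock"],s["position"],s["wrist_force"])
a=read_camera("top")["image"];b=read_camera("side")["image"]
k=lambda im:cv2.resize(im,None,fx=3,fy=3,interpolation=cv2.INTER_CUBIC)
cv2.imwrite("pics/t9.png",k(a[150:320,170:420]));cv2.imwrite("pics/s9.png",k(b[150:330,150:400]))
E
```

```text
11.3 [ 0.48056817 -0.19035434  0.20110595] [1.09597836 0.45180142 0.1490149 ]
```

View pics/t9.png

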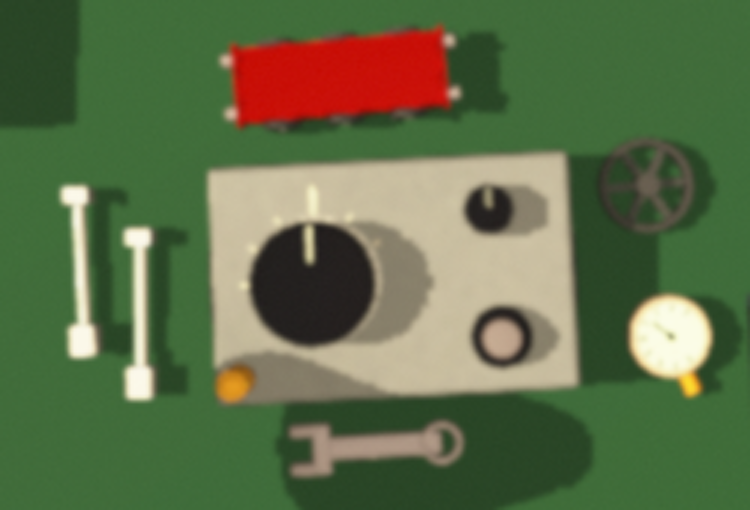

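View pics/s9.png

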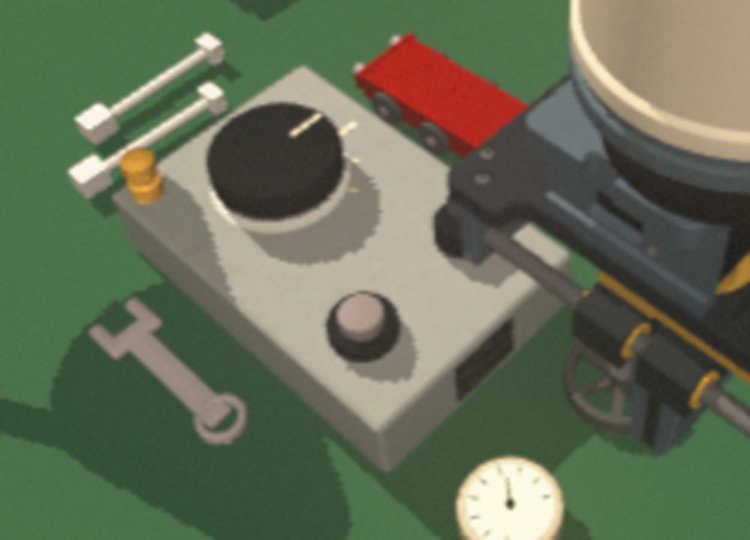

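The line is at the long mark (310,190–262) and the cap is back out. All loose parts and the trim knob look unmoved. Before handing in, I'll check the pressed depth quantitatively from the saved pressed picture.

```bash
python3 - <<'E'
from h import *
from plant import read_camera
import cv2
c=read_camera("side");out=[]
for f in("s0z","s7"):
    z=cv2.imread(f"pics/{f}.png")[220:450,230:480];z=cv2.resize(z,None,fx=1.6,fy=1.6)
    for r,h,col in((.014,.073,(255,255,0)),(.014,.0685,(0,255,0)),(.014,.067,(0,0,255))):
        P=np.array([((proj(c,[.4695+r*np.cos(t),.0112+r*np.sin(t),h])-[220,210]+.5)*7-[230,220])*1.6 for t in np.linspace(0,6.28,80)]).astype(np.int32)
        cv2.polylines(z,[P],True,col,1)
    out.append(z)
cv2.imwrite("pics/cmp.png",np.hstack(out))
E
```

```text
(no output)
```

View pics/cmp.png

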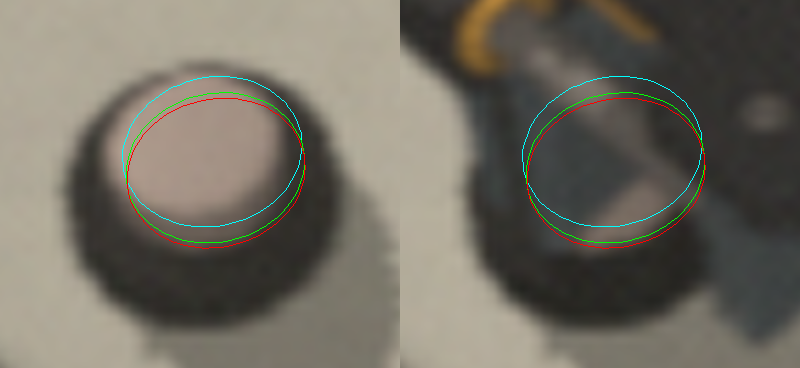

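The cap's lower edge moved by about 22 px when pressed, and 6 mm of travel corresponds to about 22 px, so the button went fully down. I'm handing in.

```bash
python3 - <<'E'
from plant import bot
print(bot.finish_job())
E
```

```text
the job is handed in; nothing more can be done
None
```

I turned the dial clockwise three clicks to the long mark, pressed the push button fully down and let it go, then handed the job in. The hand-in gives no verdict, so what follows is from my own checks.

- **Dial:** I used the closed fingertips pressed about 4 mm down, opposite the white line. After lifting off, the line and the long mark agreed within about 0.1° in the wrist picture. The last top view also shows the line at the mark.
- **Button:** I pressed it twice. The side picture taken during the second press shows the cap about 6 mm down, and the last picture shows it back out.
- **Other parts:** by eye, the trim knob and all loose parts look unmoved in the last top and side pictures. The arm ended clear of everything.
- **Disagreement:** the button's hard stop came at a tool height of about 71 mm, not the expected 67 mm, and I didn't find out why. Because of that, the first press peaked at about 71 N on the wrist. That is under the 120 N wrist limit. It is over the 40 N limit for the arm or gripper body, but as far as I could see only the fingertip was touching.

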